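# Fit the softest-sprung roller carrier into the pot cabinet's door track

## Task

One of the three roller carriers in the small plywood tray has the soft buffer spring wanted for the pot cabinet's sliding glass door: squeezed end to end with about 20 N its rubber-tipped buffer goes most of the way in, while the other two barely give. Find it, lift it out of the tray by that end-to-end squeeze, stand it on the open table and let its buffer spring out, then take it by its hanger plate and run it into the open end of the aluminium door track, wheels down and buffer first, until the buffer meets the stop, and let go. Leave the other two carriers standing in the tray and do not disturb the other things on the table.

Things in the scene. Friction and masses are not known exactly. Their poses are not given: they have to be found in the camera images.
- carrier_a_mid (a point): one of three roller carriers that look the same (zinc steel, four white wheels), standing on their wheels side by side in the tray; which takes which place varies. This point: middle of the body's length and width, half-way up, 26 mm above the wheels' underside. x points along the carrier to its buffer, y across, z up. Body 46 mm long (23 mm either way), 14 mm wide, 4 to 21 mm above the underside
- carrier_b_mid (a point): the same point of the second carrier. All three: overall 64 mm long with the buffer out; rear end (-x) a flat face; four wheels 21 mm in diameter, 28 mm over their outsides, that roll with slight drag; upright flat hanger plate centred on this point, 30 mm long (x), 8 mm thick (y), its top 52 mm above the underside. Mass about 0.19 kg
- carrier_c_mid (a point): the same point of the third carrier. In the tray the carriers stand 34 mm apart, 26 mm between hanger plates. A carrier can be squeezed, and also lifted, end to end between its rear face and its buffer (open the fingers 75 mm or more); once it stands on the open table its plate can be taken across its thickness
- carrier_a_tip (a point): centre of the rubber face of the first carrier's buffer: a disc 16 mm in diameter, 12 mm above the wheels' underside, 41 mm ahead (+x) of the carrier's middle when out; moves with the buffer
- carrier_b_tip (a point): the same point of the second carrier
- carrier_c_tip (a point): the same point of the third carrier
- buffer_a (a joint): how far the first carrier's buffer is pressed in: 0 out, 0.013 m fully in; it springs back. Squeezed end to end with 20 N, the soft one of the three buffers goes in 10 to 13 mm and the other two 2 to 3 mm (at 40 N 13 mm against 4 to 6 mm)
- buffer_b (a joint): the same for the second carrier
- buffer_c (a joint): the same for the third carrier
- tray_mid (a point): middle of the inner floor of the fixed plywood tray that holds the carriers, 6 mm above the table; x is along the carriers, y across. Tray 165 mm (x) by 215 mm (y) outside, walls 6 mm thick, 20 mm high. The carriers stand at about y = -54, -20 and +14 mm, buffers towards +x; a spanner lies at y = +75 mm
- track_mouth (a point): open end of the fixed aluminium track, middle of its running floor, 18 mm above the table. x runs along the track towards the stop, z up. Box section 36 mm wide and 26 mm high inside, 16 mm slot along its roof (roof top 28.5 mm above the floor), 41 mm wide outside, 420 mm long, on a 90 mm wide board that ends level with the open end. The table is clear for 120 mm before it
- track_stop (a point): middle of the face of the steel stop clamped in the track, 220 mm from the open end and 12 mm above the running floor; its round screw head stands 7 mm above the roof, 12 mm behind this face
- spanner: bystander: 120 mm spanner lying in the tray beside the carriers
- ink_bottle: bystander: low glass ink jar with black cap, 48 mm diameter, 58 mm high; origin under its centre
- solvent_bottle: bystander: brown glass bottle, 60 mm diameter, 150 mm high; origin under its centre
- jug: bystander: small terracotta jug, 76 mm diameter, 102 mm high; origin under its centre
- screwdriver: bystander: 170 mm screwdriver lying on the table
- brush: bystander: 160 mm brush lying on the table
- bowl: bystander: terracotta bowl, 110 mm diameter, 50 mm high; origin under its centre
Things that resemble listed ones, but are neither listed nor needed, are in the scene too. What is shaped like the part that bears carrier_c_mid but green, pink or purple is not meant.

How it is judged:
By the outcome, as a careful person would: the job done as asked, in the order asked, and still so for the second after the job is handed in, with the robot touching nothing.
It also fails if it takes over 64 s, if anything falls off the work surface, if the arm or the gripper's body presses on something with over 40 N, if the wrist force passes 120 N, or if a joint passes its speed limit or range.

## Robot

A 6-joint arm with a two-finger parallel gripper is mounted at the origin on the work surface. World frame = base frame: x ahead of the robot, y to its left, z up, the work surface at z = 0. Lengths are in m, angles in rad, forces in N, time in s.
With the tool pointing down it reaches from about 0.375 to 0.975 m from the base axis. Payload 3.8 kg.
Tool frame: the origin (TCP) lies midway between the tips of the shut fingers; the grasp point (between the pads) lies 19 mm behind it; z points along the fingers, y is the line along which they close (so a half turn about z gives the same grasp; the last joint's range is limited). The gripper opens to 85 mm and grips with 20 to 120 N. Pads are 22 mm wide; open, the fingers measure 114 mm over their backs; the gripper's body (76 mm by 85 mm) begins 54 mm behind the grasp point. The pads swing forward as they close: fully open they stand 13 mm farther back than shut.
Start: joints at [1.101, 0.264, 1.604, -0, 1.274, -0.037], TCP at [0.283, 0.613, 0.231] pointing down, gripper open.
Joint ranges: [-2.63, 2.63], [-0.94, 2.18], [0.31, 2.57], [-1.31, 4.45], [0, 2.66], [-2.55, 2.55]. Speed limits (rad/s): [2.57, 2.57, 3.14, 3.14, 3.14, 3.14].

## Interface

Orientations are given as a rotation vector (axis times angle).
In Python, from workcell import read_state, vision, ticket gives the robot as it stands. The module is installed in compiled form; this text tells all that it offers.
- The arm moves only by the tool jog_arm, never from a script. Its arguments are lists of equal length, an entry for each row: "turn": the turn, a rotation vector about the tool's x, y, z in rad, a list of three; "delta_pos": the shift along the tool's x, y, z in m, a list of three; "gripper": the finger opening in m, from 0 to 0.0854. In form: {"turn": [[rx, ry, rz], ...], "delta_pos": [[dx, dy, dz], ...], "gripper": [gripper, ...]}. A call has 1 to 20 rows; each row shifts and turns the commanded pose from where the row before left it, along the tool's axes as they then stand; what a row does not reach is not made up. A row lasts 1/12 s, in which the tool goes at most 41.7 mm and 7.16 degrees, less where a joint would pass 70% of its speed; a pose out of reach is approached as far as the arm can. A call with a gripper value outside its range is refused whole. The fingers move at their own pace and stop on an object; "grip_force" is the grip in N (left out, the last holds). Time passes only in rows, so rows that do not move let the fingers close. It gives the time, the measured TCP pose, the force, the opening and the grip force at its end, in the units of the state.
- read_state(): the state, without advancing time (a new reading comes with each control period).
- vision.read_camera(name): name is "side" or "top"; returns the picture (400x640x3 uint8, red, green, blue); there is no depth.
- vision.calibration(name): a dict with "vfov" (degrees; the focal length in pixels is half the picture's height over the tangent of half this angle, whatever the lens; pixels are square), "cx", "cy" (the principal point, pixels), "dist" ([k1, k2, p1, p2, k3] as OpenCV has them; the pictures are not rectified), "R" (3x3) and "t" (3): a world point X has camera coordinates R X + t. Camera axes: x right, y down, z forward; pixel columns grow to the right and rows downward; lengths in m; the calibration is good to about 2 mm. A picture is of the moment at which its call begins. calibration takes no time and is no camera call.
- ticket.finish_job(): hands the job in; it is judged then, once.
The state is a dict: "time": time; "q": joint angles; "joint_vel": joint speeds; "joint_torque": joint torques, N m; "tool_pos": TCP position; "tcp_rot": TCP orientation; "wrist_force": force on the tool from outside, world axes, zero at the start; "torque": the same for the moment, N m; "width": opening from 0.0 (shut) to 1.0 (fully open); "grip_force": force on a finger pad.
Only numpy, scipy, OpenCV 4.12 (cv2) and the standard library are available. Lean on these libraries where they do the work, as an engineer would, in place of code of your own. Each camera call takes 0.05 s, during which the arm holds its last target. There are 200 camera calls.

## Working session

There is one attempt and no reset: what is moved stays moved. The work goes in short steps, Python scripts to look and compute and a tool call to move; the robot and the scene stay as the last step left them, time stands still between calls to the robot, and variables do not carry over. Pictures are saved under pics/ and viewed, at most 10 in all, crops included, and the job is handed in when it is done.

Besides the shell and the picture viewer there is one more tool, called after "Request:" as name(argument=value, ...) on one line, values as JSON. jog_arm: Moves the arm, as the interface text tells. Its arguments: {"type":"object","properties":{"turn":{"type":"array","items":{"type":"array","items":{"type":"number"}}},"delta_pos":{"type":"array","items":{"type":"array","items":{"type":"number"}}},"gripper":{"type":"array","items":{"type":"number"}},"grip_force":{"type":"number"}},"required":["turn","delta_pos","gripper"]}

```bash
mkdir -p pics
cat > h.py <<'E'
import numpy as np,cv2
from workcell import read_state,vision,ticket
def cal(n):
    c=vision.calibration(n); f=200/np.tan(np.radians(c["vfov"])/2)
    K=np.array([[f,0,c["cx"]],[0,f,c["cy"]],[0,0,1]]); return K,np.array(c["dist"],float),np.array(c["R"]),np.array(c["t"])
def ray(n,px):
    K,d,R,t=cal(n); u=cv2.undistortPoints(np.array(px,float).reshape(-1,1,2),K,d).reshape(-1,2)
    return -R.T@t, np.c_[u,np.ones(len(u))]@R
def onz(n,px,z):
    o,v=ray(n,px); return o+v*((np.asarray(z)-o[2])/v[:,2])[:,None]
def proj(n,P):
    K,d,R,t=cal(n); return cv2.projectPoints(np.array(P,float).reshape(-1,1,3),cv2.Rodrigues(R)[0],t,K,d)[0].reshape(-1,2)
def shot(n,name):
    im=vision.read_camera(n); cv2.imwrite(f"pics/{name}.png",im[:,:,::-1]); return im
E
python3 - <<'E'
from h import *
for n in("top","side"):
    shot(n,n+"0"); K,d,R,t=cal(n); print(n,K[0,0],-R.T@t,R[2],d)
s=read_state(); print(s)
E
```

```text
top 372.66154351595696 [ 0.42991859 -0.06239523  0.94611158] [ 0.14539876 -0.02185481 -0.98913172] [-0.07586855  0.          0.          0.          0.        ]
side 469.958059388408 [ 0.31770323 -0.94397835  0.83942063] [ 0.21033904  0.7357982  -0.64370684] [-0.07632323  0.          0.          0.          0.        ]
{'time': 0.1, 'q': array([ 1.10110951e+00,  2.64665831e-01,  1.60525275e+00,  3.28109013e-05,
        1.27373014e+00, -3.69092192e-02]), 'joint_vel': array([-0.00126879, -0.00250768, -0.0018021 ,  0.00135731,  0.00033594,
       -0.00094705]), 'joint_torque': array([ 3.13599576e-04, -5.16707540e+01, -3.68588769e+01, -2.12274426e-05,
        6.27523448e-03,  4.05261130e-05]), 'tool_pos': array([0.28278189, 0.61216541, 0.23008635]), 'tcp_rot': array([-0.67440995, -3.06779042,  0.00311372]), 'wrist_force': array([-0.26094355,  0.325109  , -1.07111702]), 'torque': array([ 0.00515162, -0.00864009,  0.03674317]), 'grip_force': 0.0, 'width': 1.000011800073714}
```

View pics/top0.png

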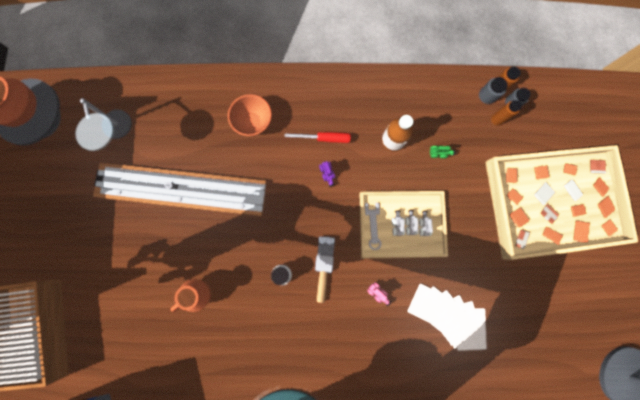

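View pics/side0.png

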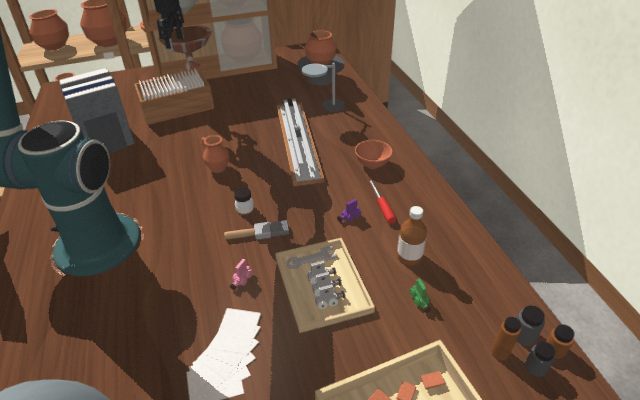

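The top view shows the tray around (403,225) with the spanner at (373,222) and the carriers at about (398..428,222). The track's open end is at about (263,197), and the screw head is near (174,184). I'll enlarge these regions.

Run:
```python
from h import *
a=cv2.imread("pics/top0.png");b=cv2.imread("pics/side0.png")
z=lambda i,x,y,w,h,k:cv2.resize(i[y:y+h,x:x+w],None,fx=k,fy=k,interpolation=cv2.INTER_CUBIC)
c=np.zeros((600,800,3),np.uint8)
def put(i,x,y): c[y:y+i.shape[0],x:x+i.shape[1]]=i
put(z(a,355,185,100,75,4),0,0)      # tray top
put(z(b,275,235,100,75,4),400,0)  # tray side
put(z(a,90,160,190,60,2),0,310)
put(z(a,160,165,110,55,3.6),0,400)
put(z(b,270,95,60,95,3),420,310)
cv2.imwrite("pics/c1.png",c)
```

```text
(no output)
```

View pics/c1.png

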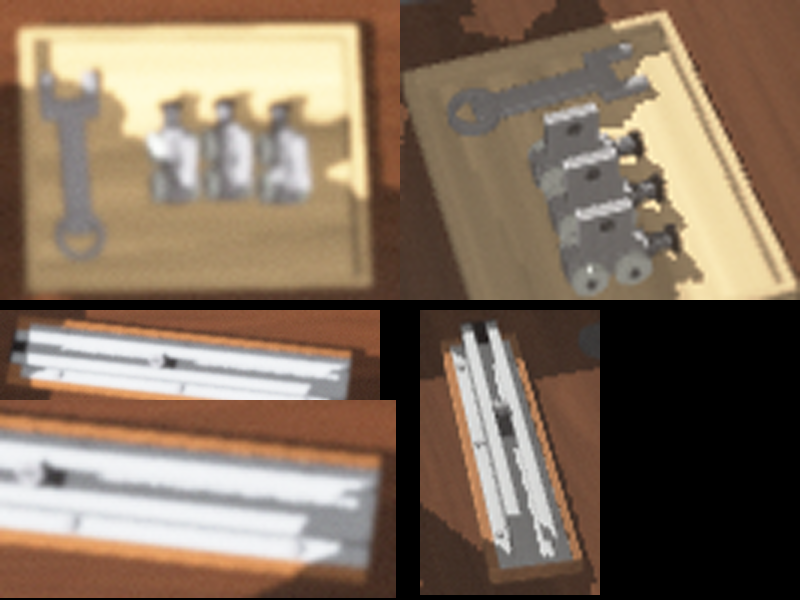

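The crop shows the three carriers in the tray with their buffers at the top of the top view (+x), and the stop's screw head in the slot. The track also has a lit strip beside it, so I'll rectify at the roof and plate heights to get metric positions.

```bash
cat >> h.py <<'E'
def ortho(im,n,z,x0,x1,y0,y1,s):  # rows: x decreasing, cols: y decreasing ; s px/m
    H,W=int((x1-x0)*s),int((y1-y0)*s)
    r,c=np.mgrid[0:H,0:W]; P=np.c_[(x1-r/s).ravel(),(y1-c/s).ravel(),np.full(H*W,z)]
    p=proj(n,P).astype(np.float32).reshape(H,W,2)
    o=cv2.remap(im,p[...,0],p[...,1],cv2.INTER_CUBIC)
    for g in np.arange(np.ceil(x0*50)/50,x1,.02): cv2.line(o,(0,int((x1-g)*s)),(4 if round(g*100)%10 else 14,int((x1-g)*s)),(0,0,255),1)
    for g in np.arange(np.ceil(y0*50)/50,y1,.02): cv2.line(o,(int((y1-g)*s),0),(int((y1-g)*s),4 if round(g*100)%10 else 14),(0,0,255),1)
    return o
E
python3 - <<'E'
from h import *
print(onz("top",[[265,213],[267,180],[97,193],[105,165],[174,185]],[.0465]*5).round(3))
print(onz("top",[[360,193],[445,192],[448,257],[361,259]],[.02]*4).round(3))
im={n:cv2.imread(f"pics/{n}0.png") for n in("top","side")}
print(proj("top",[[.5,.1,.0465]]))
c=np.zeros((600,800,3),np.uint8)
m=onz("top",[[265,196]],.0465)[0]; 
i=0
for n in("top","side"):
    o=ortho(im[n],n,.0465,m[0]-.06,m[0]+.08,m[1]-.03,m[1]+.25,1400)
    c[i*200:i*200+196,:392]=o[:196,:392]; i+=1
t=onz("top",[[412,225]],.058)[0]
for k,n in enumerate(("top","side")):
    o=ortho(im[n],n,.058,t[0]-.07,t[0]+.08,t[1]-.06,t[1]+.06,2400)
    c[0:360,400*k+112 if 0 else 400+200*k:][:, :200]=0
    o=o[:360,:288]; 
    if k==0: c[0:360,400:688]=o
    else: cv2.imwrite("pics/_s.png",o); c[400:600,0:160]=cv2.resize(o,(160,200))
print(m,t)
cv2.imwrite("pics/c2.png",c)
E
```

```text
[[0.531 0.048 0.046]
 [0.613 0.044 0.046]
 [0.583 0.469 0.046]
 [0.654 0.454 0.046]
 [0.601 0.274 0.046]]
[[ 0.584 -0.188  0.02 ]
 [ 0.585 -0.407  0.02 ]
 [ 0.42  -0.405  0.02 ]
 [ 0.418 -0.186  0.02 ]]
[[243.37150717 225.89584117]]Traceback (most recent call last):
  File "<stdin>", line 11, in <module>
ValueError: could not broadcast input array from shape (196,391,3) into shape (196,392,3)
```

Run:
```python
from h import *
im={n:cv2.imread(f"pics/{n}0.png") for n in("top","side")}
c=np.zeros((600,800,3),np.uint8)
def put(o,x,y): o=o[:600-y,:800-x]; c[y:y+o.shape[0],x:x+o.shape[1]]=o
put(ortho(im["top"],"top",.0465,.52,.64,.03,.31,1700),0,0)
put(ortho(im["side"],"side",.0465,.52,.64,.03,.31,1700),0,210)
put(ortho(im["top"],"top",.058,.44,.57,-.38,-.25,2200),500,0)
put(ortho(im["side"],"side",.058,.44,.57,-.38,-.25,2200),500,300)
cv2.imwrite("pics/c2.png",c)
```

```text
(no output)
```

View pics/c2.png

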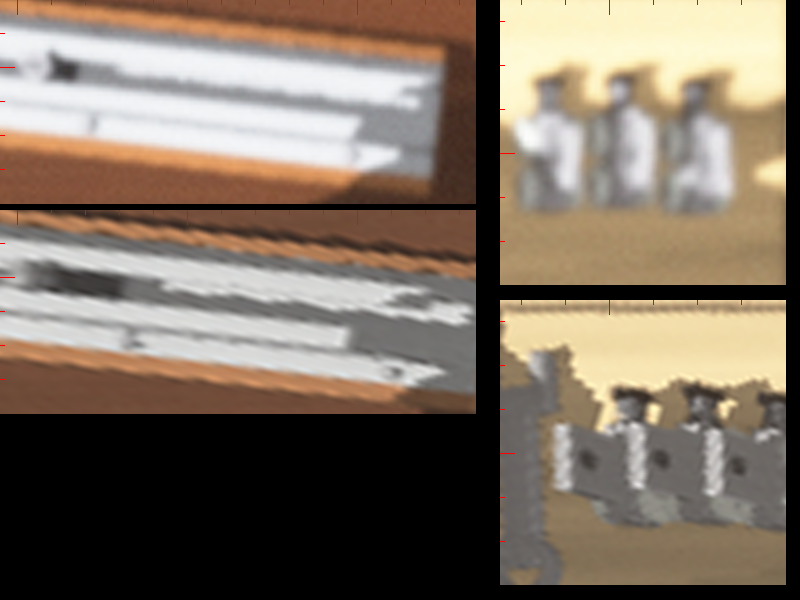

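The plate tops lie at x≈0.499, y≈-0.279, -0.313 and -0.347 in the side rectification. The track heading is about (0.107, 0.994), and the arm's shadow covers the mouth. I'll move towards the tray first, which should clear that shadow.

Request:
jog_arm(turn=[[0,0,0.114],[0,0,0.114],[0,0,0.114],[0,0,0.114],[0,0,0.114],[0,0,0.114],[0,0,0.114],[0,0,0.114],[0,0,0.114],[0,0,0.114],[0,0,0],[0,0,0],[0,0,0],[0,0,0],[0,0,0],[0,0,0],[0,0,0],[0,0,0],[0,0,0],[0,0,0]], delta_pos=[[0,0,0],[0,0,0],[0,0,0],[0,0,0],[0,0,0],[0,0,0],[0,0,0],[0,0,0],[0,0,0],[0,0,0],[-0.02,0.005,0],[-0.039,0.0098,0],[-0.039,0.0098,0],[-0.039,0.0098,0],[-0.039,0.0098,0],[-0.039,0.0098,0],[-0.039,0.0098,0],[-0.039,0.0098,0],[-0.039,0.0098,0],[-0.039,0.0098,0]], gripper=[0.085,0.085,0.085,0.085,0.085,0.085,0.085,0.085,0.085,0.085,0.085,0.085,0.085,0.085,0.085,0.085,0.085,0.085,0.085,0.085], grip_force=20)

```text
time: 1.77
tool_pos: [0.3752, 0.2396, 0.2309]
tcp_rot: [2.223, 2.22, -0.0]
wrist_force: [0.7, -0.2, 0.2]
width: 0.995
grip_force: 0.0
```

Request:
jog_arm(turn=[[0,0,0],[0,0,0],[0,0,0],[0,0,0],[0,0,0],[0,0,0],[0,0,0],[0,0,0],[0,0,0],[0,0,0],[0,0,0],[0,0,0],[0,0,0],[0,0,0],[0,0,0]], delta_pos=[[-0.039,0.0098,0],[-0.039,0.0098,0],[-0.039,0.0098,0],[-0.039,0.0098,0],[-0.039,0.0098,0],[-0.039,0.0098,0],[-0.039,0.0098,0],[-0.039,0.0098,0],[-0.039,0.0098,0],[-0.039,0.0098,0],[-0.039,0.0098,0],[-0.039,0.0098,0],[-0.039,0.0098,0],[-0.015,0.004,0],[0,0,0]], gripper=[0.085,0.085,0.085,0.085,0.085,0.085,0.085,0.085,0.085,0.085,0.085,0.085,0.085,0.085,0.085])

```text
time: 3.02
tool_pos: [0.5061, -0.2841, 0.2305]
tcp_rot: [-2.228, -2.215, 0.001]
wrist_force: [-0.4, 0.9, 0.7]
width: 0.996
grip_force: 0.0
```

Run:
```python
from h import *
from scipy.spatial.transform import Rotation as Ro
s=read_state(); print(s['time'],s['tool_pos'],Ro.from_rotvec(s['tcp_rot']).as_matrix().round(4),s['q'])
im={n:shot(n,n+"1")[:,:,::-1].copy() for n in("top","side")}
# tracks in rotated frame: u along, v across(left)
d=np.array([.107,.9943]);d/=np.linalg.norm(d);e=np.array([-d[1],d[0]]);o0=np.array([.575,.045])
np.save("d.npy",np.r_[d,e,o0])
c=np.zeros((600,800,3),np.uint8);row=0
for n in im:
  for z in(.0465,.018):
    v,u=np.mgrid[-.06:.06:.0009,-.05:.25:.0009]
    P=np.c_[o0+u.ravel()[:,None]*d+v.ravel()[:,None]*e,np.full(u.size,z)]
    p=proj(n,P).astype(np.float32).reshape(*u.shape,2)
    o=cv2.remap(im[n],p[...,0],p[...,1],cv2.INTER_CUBIC)
    for k in range(-5,7): o[int((k*.01+.06)/.0009)%o.shape[0],:6]=(0,0,255)
    for k in range(0,14): o[:(12 if k in(3,13) else 5),min(int(k*.02/.0009)-9 if 0 else int((k*.02-.01+.05-.04)/.0009),o.shape[1]-1)]=(0,0,255)
    r,cc=divmod(row,2); row+=1
    o=cv2.resize(o,(390,290)); c[r*300:r*300+290,cc*400:cc*400+390]=o
cv2.imwrite("pics/c3.png",c)
```

```text
3.0167 [ 0.50606826 -0.28406466  0.23049014] [[ 5.7e-03  1.0e+00 -7.0e-04]
 [ 1.0e+00 -5.7e-03 -5.0e-04]
 [-5.0e-04 -7.0e-04 -1.0e+00]] [-5.53935881e-01  8.67472711e-02  1.81197047e+00 -8.33464254e-04
  1.24321224e+00 -5.47957982e-01]
```

View pics/c3.png

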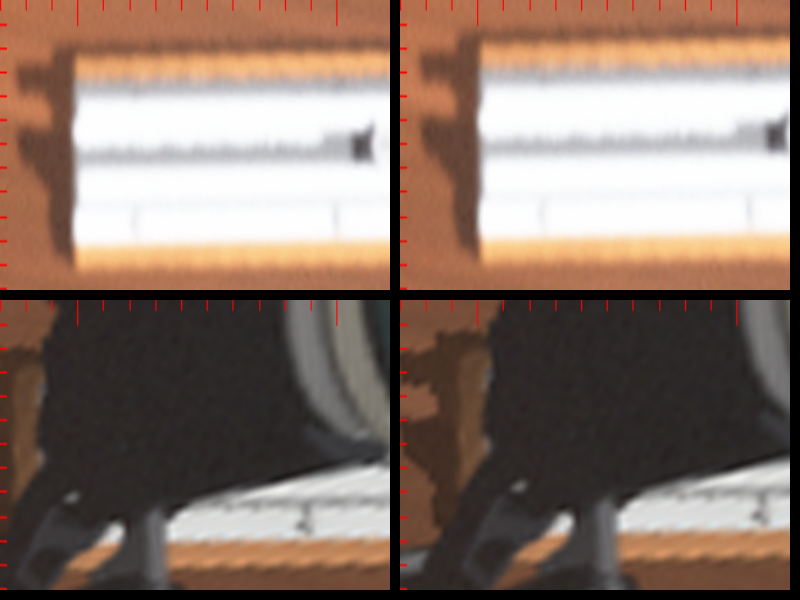

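The top view is now clear. The board runs between rows ~47 and ~264 of the z=0.018 panel, with the dark slot strip at row ~150 and the mouth at col ~78. I'll descend over the first carrier (y≈-0.281) and squeeze it.

Request:
jog_arm(turn=[[0,0,0],[0,0,0],[0,0,0],[0,0,0],[0,0,0],[0,0,0],[0,0,0],[0,0,0],[0,0,0]], delta_pos=[[0.002,0.002,0.036],[0,0,0.036],[0,0,0.036],[0,0,0.036],[0,0,0.036],[0,0,0.02],[0,0,0.016],[0,0,0.01],[0,0,0]], gripper=[0.085,0.085,0.085,0.085,0.085,0.085,0.085,0.085,0.085])

```text
time: 3.87
tool_pos: [0.5058, -0.2759, 0.0029]
tcp_rot: [-2.218, -2.217, 0.002]
wrist_force: [-0.1, -0.6, -0.8]
width: 0.998
grip_force: 0.0
```

Request:
jog_arm(turn=[[0,0,0],[0,0,0],[0,0,0],[0,0,0],[0,0,0],[0,0,0],[0,0,0],[0,0,0]], delta_pos=[[0,0,0],[0,0,0],[0,0,0],[0,0,0],[0,0,0],[0,0,0],[0,0,0],[0,0,0]], gripper=[0.075,0.065,0.055,0.045,0.045,0.045,0.045,0.045], grip_force=20)

```text
time: 4.53
tool_pos: [0.51, -0.2792, 0.0088]
tcp_rot: [2.221, 2.216, 0.003]
wrist_force: [-1.2, 2.4, 9.6]
width: 0.612
grip_force: 19.3
```

Request:
jog_arm(turn=[[0,0,0],[0,0,0],[0,0,0]], delta_pos=[[0,0,0],[0,0,0],[0,0,0]], gripper=[0.045,0.045,0.045])

```text
time: 4.78
tool_pos: [0.51, -0.2792, 0.0088]
tcp_rot: [2.221, 2.216, 0.003]
wrist_force: [-1.9, 3.8, 7.8]
width: 0.611
grip_force: 19.3
```

Run:
```python
from h import *
s=read_state(); print({k:np.round(v,4) for k,v in s.items()})
a=shot("top","top2");b=shot("side","side2")
c=np.zeros((420,800,3),np.uint8)
c[:400,:400]=cv2.resize(a[185:265,365:445],(400,400),interpolation=3);c[:400,400:]=cv2.resize(b[230:330,275:375],(400,400),interpolation=3)
cv2.imwrite("pics/c4.png",c[:,:,::-1])
```

```text
{'time': np.float64(4.7833), 'q': array([-5.4430e-01,  3.1970e-01,  1.9876e+00,  1.3000e-03,  8.3010e-01,
       -5.4280e-01]), 'joint_vel': array([ 0.0005, -0.0012, -0.0015,  0.0008,  0.0013,  0.0004]), 'joint_torque': array([-1.46660e+00, -4.15620e+01, -2.69002e+01, -5.79300e-01,
       -1.09830e+00,  2.43000e-02]), 'tool_pos': array([ 0.51  , -0.2792,  0.0088]), 'tcp_rot': array([2.2214, 2.2161, 0.003 ]), 'wrist_force': array([-1.8781,  3.7965,  7.847 ]), 'torque': array([0.6267, 0.2677, 0.0451]), 'grip_force': np.float64(19.3174), 'width': np.float64(0.6112)}
```

View pics/c4.png

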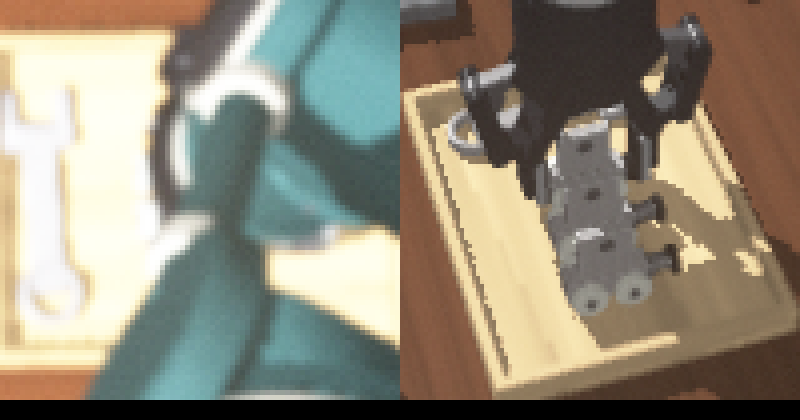

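The side view shows the first carrier between the fingers. The opening is about 52 mm, so the buffer is about 12 mm in: this is the soft one. I'll lift it.

Request:
jog_arm(turn=[[0,0,0],[0,0,0],[0,0,0],[0,0,0],[0,0,0],[0,0,0],[0,0,0],[0,0,0],[0,0,0],[0,0,0],[0,0,0]], delta_pos=[[0,0,-0.004],[0,0,-0.004],[0,0,-0.006],[0,0,-0.008],[0,0,-0.01],[0,0,-0.015],[0,0,-0.015],[0,0,-0.015],[0,0,-0.015],[0,0,-0.008],[0,0,0]], gripper=[0.045,0.045,0.045,0.045,0.045,0.045,0.045,0.045,0.045,0.045,0.045])

```text
time: 5.8
tool_pos: [0.5097, -0.2798, 0.1084]
tcp_rot: [2.22, 2.215, 0.002]
wrist_force: [0.9, -0.7, -1.2]
width: 0.589
grip_force: 25.2
```

Run:
```python
from h import *
s=read_state(); print({k:np.round(s[k],4) for k in("q","tool_pos","wrist_force","torque","width","grip_force")})
b=shot("side","side3");a=cv2.imread("pics/top1.png")
c=np.zeros((400,800,3),np.uint8)
c[:,:400]=cv2.resize(b[190:330,265:405],(400,400),interpolation=3)[:,:,::-1]
cv2.imwrite("pics/c5.png",c[:,:400])
# board orange edges fit in top1
hsv=cv2.cvtColor(a,cv2.COLOR_BGR2HSV)
up=[];lo=[];K=None
d=np.load("d.npy")[:2];e=np.load("d.npy")[2:4];o0=np.load("d.npy")[4:]
for u in np.arange(.03,.25,.01):
    v=np.arange(-.06,.07,.0003); P=np.c_[o0+u*d+v[:,None]*e,np.full(v.size,.018)]
    p=proj("top",P).astype(np.float32).reshape(-1,1,2)
    I=cv2.remap(a,p[...,0],p[...,1],cv2.INTER_LINEAR).reshape(-1,3).astype(float)
    r=I[:,2]; G=np.gradient(cv2.GaussianBlur(r.reshape(-1,1),(1,9),0).ravel())
    h=v<0; up.append((u,v[h][np.argmax(G[h])])); h=v>.03; lo.append((u,v[h][np.argmin(G[h])]))
for n,q in(("up",up),("lo",lo)):
    q=np.array(q); m=np.median(q[:,1]); k=abs(q[:,1]-m)<.006; f=np.polyfit(q[k,0],q[k,1],1); print(n,f,np.std(q[k,1]-np.polyval(f,q[k,0])))
```

```text
{'q': array([-0.5449,  0.1922,  1.9309,  0.    ,  1.0132, -0.5428]), 'tool_pos': array([ 0.5097, -0.2798,  0.1084]), 'wrist_force': array([ 0.9094, -0.7021, -1.1877]), 'torque': array([-0.0296, -0.0304,  0.0114]), 'width': np.float64(0.5885), 'grip_force': np.float64(25.2252)}
up [-0.01023151 -0.0420642 ] 0.0005658782212502603
lo [-0.00819876  0.04929774] 0.0006166582846843269
```

View pics/c5.png

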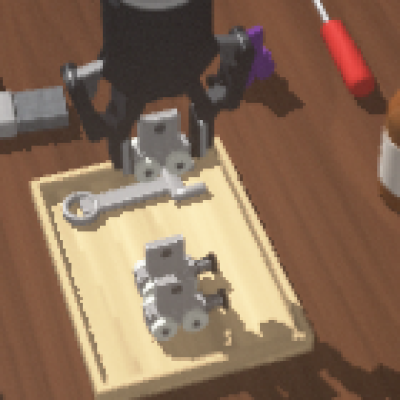

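The carrier is held clear of the tray, with the other two still standing. I'll carry it to the table before the track mouth, turning it in line with the track (heading 83.3°).

Request:
jog_arm(turn=[[0,0,0],[0,0,0],[0,0,0],[0,0,0],[0,0,0],[0,0,0],[0,0,0],[0,0,0],[0,0,0],[0,0,0],[0,0,0],[0,0,0]], delta_pos=[[0.008,0.0017,0],[0.016,0.0034,0],[0.024,0.005,0],[0.03,0.0063,0],[0.03,0.0063,0],[0.03,0.0063,0],[0.03,0.0063,0],[0.03,0.0063,0],[0.024,0.005,0],[0.018,0.004,0],[0.01,0.002,0],[0.003,0.001,0]], gripper=[0.045,0.045,0.045,0.045,0.045,0.045,0.045,0.045,0.045,0.045,0.045,0.045])

```text
time: 6.85
tool_pos: [0.5611, -0.0238, 0.104]
tcp_rot: [-2.22, -2.22, 0.002]
wrist_force: [0.2, -0.4, -2.0]
width: 0.589
grip_force: 25.2
```

Request:
jog_arm(turn=[[0,0,-0.056],[0,0,-0.1],[0,0,-0.1],[0,0,-0.1],[0,0,-0.1],[0,0,-0.1],[0,0,-0.1],[0,0,-0.1],[0,0,-0.1],[0,0,-0.1],[0,0,-0.1],[0,0,-0.1],[0,0,-0.1],[0,0,-0.1],[0,0,-0.1],[0,0,0],[0,0,0]], delta_pos=[[0,0,0],[0,0,0],[0,0,0],[0,0,0],[0,0,0.01],[0,0,0.01],[0,0,0.01],[0,0,0.01],[0,0,0.01],[0,0,0.01],[0,0,0.01],[0,0,0.01],[0,0,0],[0,0,0],[0,0,0],[0,0,0],[0,0,0]], gripper=[0.045,0.045,0.045,0.045,0.045,0.045,0.045,0.045,0.045,0.045,0.045,0.045,0.045,0.045,0.045,0.045,0.045])

```text
time: 8.27
tool_pos: [0.5615, -0.0266, 0.0248]
tcp_rot: [-0.189, -3.135, 0.0]
wrist_force: [-0.4, 0.1, -1.4]
width: 0.586
grip_force: 25.2
```

Run:
```python
from h import *
from scipy.spatial.transform import Rotation as Ro
s=read_state(); print({k:np.round(s[k],4) for k in("q","tool_pos","wrist_force","torque","width","grip_force")}); M=Ro.from_rotvec(s['tcp_rot']).as_matrix()
print(M.round(4),np.degrees(np.arctan2(M[1,1],M[0,1])))
b=shot("side","side4")
print(proj("side",[[.5633,-.027,.0]]))
cv2.imwrite("pics/c6.png",cv2.resize(b[90:270,230:430],None,fx=3.3,fy=3.3,interpolation=3)[:,:,::-1])
```

```text
{'q': array([-9.1400e-02,  2.6870e-01,  2.0187e+00, -3.0000e-04,  8.5520e-01,
       -1.5416e+00]), 'tool_pos': array([ 0.5615, -0.0266,  0.0248]), 'wrist_force': array([-0.3974,  0.0908, -1.3695]), 'torque': array([0.041 , 0.0389, 0.0509]), 'width': np.float64(0.5859), 'grip_force': np.float64(25.2186)}
[[-9.928e-01  1.202e-01 -1.000e-03]
 [ 1.202e-01  9.928e-01 -2.000e-04]
 [ 1.000e-03 -3.000e-04 -1.000e+00]] 83.09765415924278
[[313.83360188 204.53584619]]
```

View pics/c6.png

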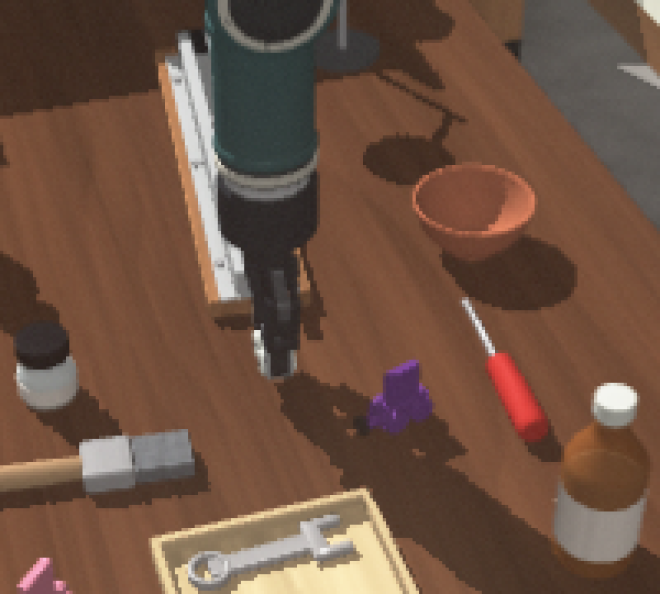

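The carrier hangs level in line with the track and clear of its neighbours. I'll lower it to the table.

Request:
jog_arm(turn=[[0,0,0],[0,0,0],[0,0,0],[0,0,0],[0,0,0],[0,0,0]], delta_pos=[[0,0,0.006],[0,0,0.006],[0,0,0.004],[0,0,0.002],[0,0,0],[0,0,0]], gripper=[0.045,0.045,0.045,0.045,0.045,0.045])

```text
time: 8.82
tool_pos: [0.5617, -0.0257, 0.0069]
tcp_rot: [-0.184, -3.135, -0.0]
wrist_force: [0.9, 0.2, -1.5]
width: 0.587
grip_force: 25.2
```

Request:
jog_arm(turn=[[0,0,0],[0,0,0],[0,0,0]], delta_pos=[[0,0,0.0015],[0,0,0],[0,0,0]], gripper=[0.045,0.045,0.045])

```text
time: 9.07
tool_pos: [0.5622, -0.0258, 0.0059]
tcp_rot: [0.183, 3.136, -0.0]
wrist_force: [-0.2, -0.1, -1.9]
width: 0.588
grip_force: 25.2
```

Request:
jog_arm(turn=[[0,0,0],[0,0,0],[0,0,0]], delta_pos=[[0,0,0.0015],[0,0,0],[0,0,0]], gripper=[0.045,0.045,0.045])

```text
time: 9.32
tool_pos: [0.562, -0.0258, 0.0043]
tcp_rot: [-0.183, -3.136, 0.0]
wrist_force: [0.6, -1.0, -2.0]
width: 0.592
grip_force: 25.2
```

Request:
jog_arm(turn=[[0,0,0],[0,0,0],[0,0,0]], delta_pos=[[0,0,0.0015],[0,0,0],[0,0,0]], gripper=[0.045,0.045,0.045])

```text
time: 9.57
tool_pos: [0.5624, -0.0258, 0.0035]
tcp_rot: [0.183, 3.136, -0.0]
wrist_force: [-2.6, 0.0, 4.2]
width: 0.589
grip_force: 26.7
```

Contact with the table. I'll open gradually so the buffer springs out, then rise.

Request:
jog_arm(turn=[[0,0,0],[0,0,0],[0,0,0],[0,0,0],[0,0,0],[0,0,0],[0,0,0],[0,0,0],[0,0,0],[0,0,0],[0,0,0],[0,0,0]], delta_pos=[[0,0,0],[0,0,0],[0,0,0],[0,0,0],[0,0,0],[0,0,0],[0,0,0],[0,0,0],[0,0,0],[0,0,0],[0,0,0],[0,0,0]], gripper=[0.052,0.054,0.056,0.058,0.06,0.062,0.064,0.067,0.07,0.075,0.08,0.085])

```text
time: 10.57
tool_pos: [0.5623, -0.0258, 0.003]
tcp_rot: [0.183, 3.136, -0.0]
wrist_force: [-0.1, 0.5, 0.5]
width: 0.991
grip_force: 0.0
```

Request:
jog_arm(turn=[[0,0,0],[0,0,0],[0,0,0],[0,0,0],[0,0,0],[0,0,0],[0,0,0],[0,0,0],[0,0,0]], delta_pos=[[0,0,0],[0,0,-0.005],[0,0,-0.01],[0,0,-0.02],[0,0,-0.03],[0,0,-0.03],[0,0,-0.03],[0,0,-0.015],[0,0,0]], gripper=[0.085,0.085,0.085,0.085,0.085,0.085,0.085,0.085,0.085])

```text
time: 11.32
tool_pos: [0.5659, -0.0261, 0.1492]
tcp_rot: [0.183, 3.126, -0.001]
wrist_force: [0.5, -0.0, -0.3]
width: 0.99
grip_force: 0.0
```

Request:
jog_arm(turn=[[0,0,0.057],[0,0,0.1],[0,0,0.1],[0,0,0.1],[0,0,0.1],[0,0,0.1],[0,0,0.1],[0,0,0.1],[0,0,0.1],[0,0,0.1],[0,0,0.1],[0,0,0.1],[0,0,0.1],[0,0,0.1],[0,0,0.1],[0,0,0.1],[0,0,0],[0,0,0]], delta_pos=[[0,0,0],[0,0,0],[0,0,0],[0,0,0],[0,0,0],[0,0,0],[0,0,0],[0,0,0],[0,0,0],[0,0,0],[0,0,0],[0,0,0],[0,0,0],[0,0,0],[0,0,0],[0,0,0],[0,0,0],[0,0,0]], gripper=[0.085,0.085,0.085,0.085,0.085,0.085,0.085,0.085,0.085,0.085,0.085,0.085,0.085,0.085,0.085,0.085,0.085,0.085])

```text
time: 12.82
tool_pos: [0.5615, -0.0257, 0.1422]
tcp_rot: [-2.329, -2.107, 0.001]
wrist_force: [0.4, 0.0, 1.0]
width: 0.996
grip_force: 0.0
```

Run:
```python
from h import *
from scipy.spatial.transform import Rotation as Ro
s=read_state(); print({k:np.round(s[k],4) for k in("time","q","tool_pos","wrist_force","width")}); M=Ro.from_rotvec(s['tcp_rot']).as_matrix()
print(np.degrees(np.arctan2(M[1,1],M[0,1])))
a=shot("top","top5");b=shot("side","side5")
c=np.zeros((600,800,3),np.uint8)
c[:,:420]=cv2.resize(b[110:260,260:365],(420,600),interpolation=3)
c[:300,425:800]=cv2.resize(a[165:245,240:340],(375,300),interpolation=3)
cv2.imwrite("pics/c7.png",c[:,:,::-1])
```

```text
{'time': np.float64(12.8167), 'q': array([-0.0901,  0.1256,  1.9395, -0.    ,  1.0776,  0.0101]), 'tool_pos': array([ 0.5615, -0.0257,  0.1422]), 'wrist_force': array([0.3832, 0.0359, 1.0367]), 'width': np.float64(0.9957)}
-5.739145378745014
```

View pics/c7.png

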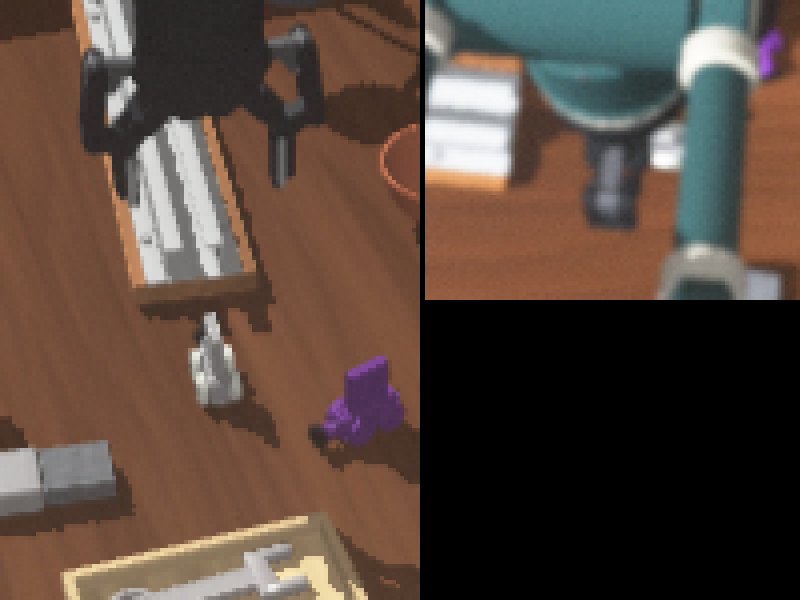

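The carrier stands on its wheels with its buffer out, in line before the mouth (side crop, plate around (212,340)). From here I'll use numeric profiles to get its lateral offset from the slot, with one camera at matching heights so that calibration bias cancels.

```bash
cat >> h.py <<'E'
T=np.array([.1159,.9933]);T/=np.linalg.norm(T);E_=np.array([-T[1],T[0]]);O=np.array([.5725,.0548])
def prof(im,n,u,v,z):
    P=np.c_[O+np.asarray(u).reshape(-1,1)*T+np.asarray(v).reshape(-1,1)*E_,np.full(np.size(u),z)]
    p=proj(n,P).astype(np.float32).reshape(-1,1,2); return cv2.remap(im,p[...,0],p[...,1],cv2.INTER_LINEAR).reshape(-1,3).mean(1)
E
python3 - <<'E'
from h import *
b=cv2.imread("pics/side5.png"); v=np.arange(-.03,.0301,.002)
print("v mm", (v*1e3).astype(int))
for u in(.01,.03,.05,.07): print("roof",u,prof(b,"side",np.full(v.size,u),v,.0465).astype(int))
for u in np.arange(-.13,-.04,.01): print("plate",round(u,3),prof(b,"side",np.full(v.size,u),v,.052).astype(int))
u=np.arange(-.03,.03,.003); print("end", (u*1e3).astype(int)); 
for vv in(-.034,.034): print(vv,prof(b,"side",u,np.full(u.size,vv),.018).astype(int))
b=cv2.imread("pics/side0.png")
for u in(.05,.07,.09,.12): print("roof0",u,prof(b,"side",np.full(v.size,u),v,.0465).astype(int))
b=cv2.imread("pics/top1.png")
for u in(.03,.05,.09,.12): print("top1",u,prof(b,"top",np.full(v.size,u),v,.0465).astype(int))
E
```

```text
v mm [-30 -27 -25 -23 -21 -19 -17 -15 -13 -11  -9  -7  -5  -3  -1   0   2   4
   6   8  10  12  14  16  18  20  22  24  26  28  30]
roof 0.01 [ 92 102 113 113 138 171 198 211 217 218 211 209 212 214 156 118 112 114
 136 169 208 215 213 210 207 184 160 177 199 210 210]
roof 0.03 [ 92 102 109 111 142 179 212 214 217 216 210 206 206 206 144 117 111 113
 138 171 211 215 217 217 218 190 160 168 192 205 205]
roof 0.05 [120 114 113 123 150 188 210 214 216 216 216 208 208 197 135 115 112 114
 139 172 210 212 215 216 217 186 159 181 201 213 215]
roof 0.07 [124 113 113 114 127 190 211 214 217 217 215 206 207 187 125 116 113 112
 140 175 210 213 216 217 217 186 159 178 199 178  86]
plate -0.13 [ 92  92  95  95  95  94  92  89  84  83  82  83 102 133 144 124 111 108
 106 107 145 172 161 150 164 167 148  95  83  82  81]
plate -0.12 [ 93  94  94  94  95  95  94  91  88  85  82  92 128 183 186 155 112 106
 109 122 147 175 136 162 194 190 131  96  82  82  82]
plate -0.11 [ 91  92  92  94  95  95  94  93  90  85  82  81 143 189 187 122 110 108
 115 131 150 187 194 184 184 144 107  83  80  81  82]
pla
[... 1402 characters left out ...]
6 198 213 214]
roof0 0.12 [136 117 113 122 149 184 211 214 216 212 197 202 197 155 128 113 112 114
 132 185 205 213 215 216 208 182 174 182 208 213 215]
top1 0.03 [176 182 194 213 236 248 252 253 254 254 254 253 250 241 220 201 198 210
 231 247 252 254 254 254 252 250 250 251 253 254 254]
top1 0.05 [189 186 190 207 234 248 252 253 254 254 253 252 250 243 228 203 199 212
 231 247 251 253 254 253 252 249 247 248 250 252 252]
top1 0.09 [190 190 195 213 235 248 253 254 254 254 253 252 249 236 216 195 193 210
 231 247 252 254 254 253 252 249 247 250 252 253 254]
top1 0.12 [181 185 195 214 238 249 253 253 254 254 253 252 249 239 220 199 198 211
 232 247 252 254 254 254 252 250 249 251 253 254 254]
```

Run:
```python
from h import *
b=cv2.imread("pics/side5.png"); u=np.arange(-.125,-.06,.002)
print((u*1e3).round().astype(int)); 
for v in(.002,.004): print(prof(b,"side",u,np.full(u.size,v),.052).astype(int))
v=np.arange(-.006,.012,.001)
for uu in(-.096,-.092,-.088,-.084,-.08,-.077): print(uu,prof(b,"side",np.full(v.size,uu),v,.052).astype(int))
s=read_state();p=s['tool_pos'][:2]-O; print("TCP u,v",p@T,p@E_)
```

```text
[-125 -123 -121 -119 -117 -115 -113 -111 -109 -107 -105 -103 -101  -99
  -97  -95  -93  -91  -89  -87  -85  -83  -81  -79  -77  -75  -73  -71
  -69  -67  -65  -63  -61]
[113 112 111 113 113 113 112 111 109 114 129 148 172 186 188 191 192 191
 191 189 190 190 189 187 168 144 103  64  53  52  51  52  55]
[106 106 106 105 105 105 105 107 110 116 134 154 167 175 178 186 195 208
 202 192 186 187 184 183 161 127  96  67  55  53  53  53  55]
-0.096 [ 56  55  59  63  88 134 180 188 189 189 181 173 157 140 126 105  81  64]
-0.092 [ 55  55  55  65 121 178 203 197 191 196 201 196 161 129 102  79  55  55]
-0.088 [ 56  55  53  99 151 193 191 189 190 194 198 176 150 123  97  72  63  65]
-0.084 [ 55  53  60  75  93 128 163 187 190 192 186 172 158 125  91  66  65  66]
-0.08 [ 57  56  56  57  86 136 184 188 188 188 183 179 153 113  74  65  58  55]
-0.077 [ 57  55  54  57 106 156 181 174 168 164 161 155 124  90  67  61  55  53]
TCP u,v -0.08128325288831101 0.0013774911921291219
```

Plate measured at u≈-0.089, v≈+2.7 mm; slot centre at v≈+0.5 mm. I'll descend on the plate and grip it.

Request:
jog_arm(turn=[[0,0,0.016],[0,0,0],[0,0,0],[0,0,0],[0,0,0],[0,0,0],[0,0,0],[0,0,0],[0,0,0]], delta_pos=[[-0.008,0,0],[0,0,0.025],[0,0,0.025],[0,0,0.025],[0,0,0.02],[0,0,0.01],[0,0,0.003],[0,0,0],[0,0,0]], gripper=[0.05,0.05,0.05,0.05,0.05,0.05,0.05,0.05,0.05])

```text
time: 13.67
tool_pos: [0.5622, -0.034, 0.0359]
tcp_rot: [2.349, 2.085, 0.002]
wrist_force: [0.2, -0.9, -0.1]
width: 0.586
grip_force: 0.0
```

Request:
jog_arm(turn=[[0,0,0],[0,0,0],[0,0,0],[0,0,0],[0,0,0],[0,0,0],[0,0,0],[0,0,0],[0,0,0]], delta_pos=[[0,0,0],[0,0,0],[0,0,0],[0,0,0],[0,0,0],[0,0,0],[0,0,0],[0,0,0],[0,0,0]], gripper=[0.04,0.03,0.02,0.012,0.004,0.004,0.004,0.004,0.004], grip_force=30)

```text
time: 14.42
tool_pos: [0.5618, -0.0338, 0.0355]
tcp_rot: [2.349, 2.085, 0.001]
wrist_force: [-0.7, 0.3, 5.4]
width: 0.081
grip_force: 33.1
```

Run:
```python
from h import *
s=read_state();print({k:np.round(s[k],4) for k in("time","q","tool_pos","tcp_rot","wrist_force","torque","width","grip_force")});p=s['tool_pos'][:2]-O; print("TCP u,v",p@T,p@E_)
```

```text
{'time': np.float64(14.4167), 'q': array([-0.1043,  0.2534,  2.0136,  0.    ,  0.8734,  0.0146]), 'tool_pos': array([ 0.5618, -0.0338,  0.0355]), 'tcp_rot': array([2.3490e+00, 2.0849e+00, 1.2000e-03]), 'wrist_force': array([-0.6608,  0.2527,  5.3748]), 'torque': array([0.0669, 0.1619, 0.014 ]), 'width': np.float64(0.0808), 'grip_force': np.float64(33.0659)}
TCP u,v -0.08922331571161693 0.00035139482994471564
```

Run:
```python
from h import *
b=shot("side","side6").mean(2); a=cv2.imread("pics/side5.png").mean(2)
print(proj("side",[np.r_[O-.089*T+.0*E_,.0],np.r_[O-.089*T+.01*E_,.0],np.r_[O-.1*T,.01]]))
for r in range(196,213,2): print(r,a[r,302:326].astype(int),"\n   ",b[r,302:326].astype(int))
```

```text
[[314.12723519 206.17091829]
 [310.45360159 206.66314046]
 [314.72777264 206.06250816]]
196 [ 82  81  78  80  80  84  83  83 161 136 131 115 108 123 202 155  81  82
  87  92  94  96  96  92] 
    [ 81  80  78  79  79  76  52  68  87 105  71 108 110 111  91 106  76  77
  88  92  92  94  94  92]
198 [ 81  82  82  80  85 125 226 231 179 148 129 104 105 120 222 215 117  82
  85  88  92  96  95  94] 
    [ 79  82  79  80  82 141 226 232 123 132  73 112 105 115 179 193 126  80
  81  87  92  92  95  94]
200 [ 78  77  82  83  83 121 192 188 124 175 152 111 104 109 129 161 128  84
  83  84  88  92  94  95] 
    [ 78  78  82  80  82 121 200 191 135 204 125 110 105 108 123 164 130  82
  81  82  87  91  93  94]
202 [ 79  78  81  81  79 100 165 151 125 165 176 107 106 108 104 137 124  89
  85  82  83  88  90  93] 
    [ 80  77  81  80  79  82 134 152 134 144 171  98 105 104  90 134 127  88
  80  84  83  88  92  91]
204 [ 82  79  78  82  82  88 156 217 234 177 201 176 102 102 104 101 145 144
  56  56  83  85  90  91] 
    [ 81  81  77  78  83  84 144 227 235 164 194 103 105 102 103 106 147 141
  51  54  83  85  89  92]
206 [ 82  83  81  78  83  80  89 162 187 181 138 131 122 111 101 116 153 151
  90  57  64  83  86  92] 
    [ 82  81  78  79  82  81  89 163 187 186 131 136 110 110 104 117 153 152
  90  53  56  83  86  89]
208 [ 84  83  84  79  80  82  85 123 152 150 100 105 106 107 105 122 132 139
  94  58  54  57  87  86] 
    [ 83  82  82  79  77  83  83 108 155 150  97 105 105 104 105 111 132 142
  93  52  53  56  83  87]
210 [ 82  86  84  80  81  81  82 102 136 134  83 106 105 112  95  83  78  72
  58  55  57  65  87  84] 
    [ 82  83  83  83  81  80  84 101 131 133  82 103 103 111  96  82  78  70
  59  55  53  66  86  85]
212 [80 85 84 84 82 81 81 85 82 53 53 51 56 56 55 55 53 52 56 56 57 58 56 56] 
    [81 81 84 81 79 81 80 82 79 53 54 51 55 56 52 54 54 53 54 54 54 54 56 56]
```

The grip moved the carrier by less than 0.3 mm. So in the side camera it sits about 2 mm to the +v side of the slot, and I'll correct by 1.8 mm while lifting 20 mm.

Request:
jog_arm(turn=[[0,0,0],[0,0,0],[0,0,0],[0,0,0],[0,0,0],[0,0,0]], delta_pos=[[0,0,-0.005],[0,0.0018,-0.008],[0,0,-0.007],[0,0,0],[0,0,0],[0,0,0]], gripper=[0.004,0.004,0.004,0.004,0.004,0.004])

```text
time: 14.97
tool_pos: [0.5628, -0.0339, 0.0547]
tcp_rot: [-2.349, -2.085, 0.0]
wrist_force: [-0.4, 0.6, -2.2]
width: 0.086
grip_force: 32.0
```

Run:
```python
from h import *
from scipy.spatial.transform import Rotation as Ro
s=read_state();print({k:np.round(s[k],4) for k in("time","tool_pos","wrist_force","torque","width","grip_force")});p=s['tool_pos'][:2]-O; print("TCP u,v",p@T,p@E_)
M=Ro.from_rotvec(s['tcp_rot']).as_matrix();print(M.round(4));D=T@M[:2,:2];print("T in tool",D)
```

```text
{'time': np.float64(14.9667), 'tool_pos': array([ 0.5628, -0.0339,  0.0547]), 'wrist_force': array([-0.3571,  0.608 , -2.1712]), 'torque': array([ 0.0505,  0.0565, -0.1039]), 'width': np.float64(0.0862), 'grip_force': np.float64(32.0243)}
TCP u,v -0.08925953315103137 -0.0006673953006060096
[[ 1.186e-01  9.929e-01 -2.000e-04]
 [ 9.929e-01 -1.186e-01  0.000e+00]
 [-0.000e+00 -2.000e-04 -1.000e+00]]
T in tool [ 0.9999962  -0.00275522]
```

Request:
jog_arm(turn=[[0,0,0],[0,0,0],[0,0,0],[0,0,0],[0,0,0],[0,0,0],[0,0,0],[0,0,0],[0,0,0]], delta_pos=[[0.005,0.0006,-0.001],[0.008,0,0],[0.008,0,0],[0.008,0,0],[0.008,0,0],[0.008,0,0],[0.008,0,0],[0.005,0,0],[0,0,0]], gripper=[0.004,0.004,0.004,0.004,0.004,0.004,0.004,0.004,0.004])

```text
time: 15.72
tool_pos: [0.5706, 0.0248, 0.0558]
tcp_rot: [-2.348, -2.087, -0.0]
wrist_force: [0.1, -0.7, -2.6]
width: 0.085
grip_force: 32.0
```

Request:
jog_arm(turn=[[0,0,0],[0,0,0],[0,0,0],[0,0,0],[0,0,0],[0,0,0],[0,0,0]], delta_pos=[[0.004,0,0],[0.005,0,0],[0.005,0,0],[0.005,0,0],[0.005,0,0],[0.005,0,0],[0,0,0]], gripper=[0.004,0.004,0.004,0.004,0.004,0.004,0.004])

```text
time: 16.3
tool_pos: [0.5741, 0.0533, 0.0558]
tcp_rot: [-2.349, -2.086, -0.001]
wrist_force: [0.5, -0.8, -2.3]
width: 0.087
grip_force: 32.0
```

Run:
```python
from h import *
s=read_state();print({k:np.round(s[k],4) for k in("time","tool_pos","wrist_force","torque","width")});p=s['tool_pos'][:2]-O; print("TCP u,v",p@T,p@E_)
a=shot("top","top7");b=shot("side","side7")
c=np.zeros((600,800,3),np.uint8)
c[:,:480]=cv2.resize(b[120:220,270:350],(480,600),interpolation=3)
c[:300,490:800]=cv2.resize(a[165:225,230:292],(310,300),interpolation=3)
cv2.imwrite("pics/c8.png",c[:,:,::-1])
```

```text
{'time': np.float64(16.3), 'tool_pos': array([0.5741, 0.0533, 0.0558]), 'wrist_force': array([ 0.4982, -0.8133, -2.3279]), 'torque': array([-0.0334, -0.0439, -0.0225]), 'width': np.float64(0.0868)}
TCP u,v -0.001325715356213699 -0.0017598957672229386
```

View pics/c8.png

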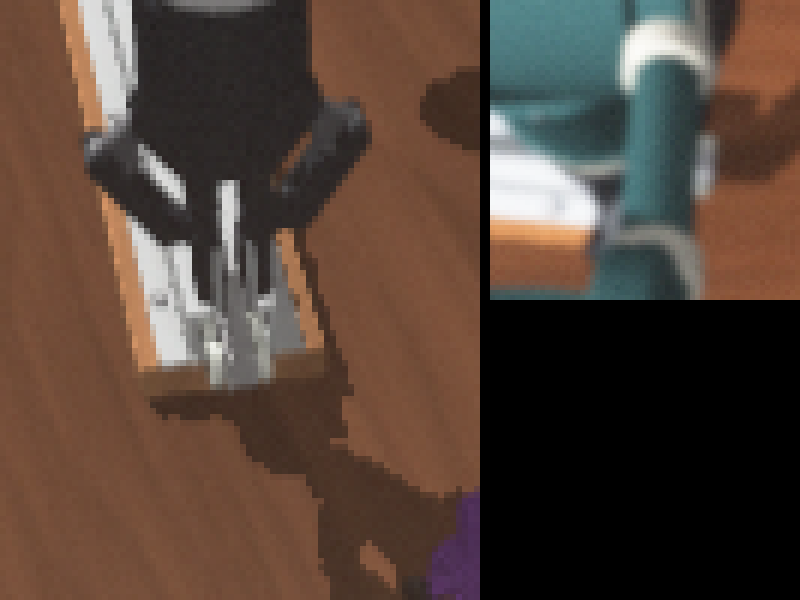

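The front is in the track without force, and the rear wheels are centred on the board line within about 1 mm (carrier at cols 210–270, board 140–325). I'll run it in.

Request:
jog_arm(turn=[[0,0,0],[0,0,0],[0,0,0],[0,0,0],[0,0,0],[0,0,0],[0,0,0],[0,0,0],[0,0,0]], delta_pos=[[0.004,0,0],[0.005,0,0],[0.005,0,0],[0.006,0,0],[0.006,0,0],[0.006,0,0],[0.006,0,0],[0.004,0,0],[0,0,0]], gripper=[0.004,0.004,0.004,0.004,0.004,0.004,0.004,0.004,0.004])

```text
time: 17.15
tool_pos: [0.5791, 0.0951, 0.0558]
tcp_rot: [-2.349, -2.087, -0.001]
wrist_force: [-0.1, -0.5, -1.9]
width: 0.083
grip_force: 32.0
```

Request:
jog_arm(turn=[[0,0,0],[0,0,0],[0,0,0],[0,0,0],[0,0,0],[0,0,0],[0,0,0],[0,0,0],[0,0,0],[0,0,0]], delta_pos=[[0.008,0,0],[0.012,0,0],[0.015,0,0],[0.015,0,0],[0.015,0,0],[0.015,0,0],[0.012,0,0],[0.008,0,0],[0,0,0],[0,0,0]], gripper=[0.004,0.004,0.004,0.004,0.004,0.004,0.004,0.004,0.004,0.004])

```text
time: 17.98
tool_pos: [0.5906, 0.1938, 0.0556]
tcp_rot: [2.348, 2.087, -0.001]
wrist_force: [-0.1, -0.9, -2.0]
width: 0.08
grip_force: 32.0
```

Request:
jog_arm(turn=[[0,0,0],[0,0,0],[0,0,0],[0,0,0]], delta_pos=[[0,0,0.001],[0,0,0.0005],[0,0,0],[0,0,0]], gripper=[0.004,0.004,0.004,0.004])

```text
time: 18.32
tool_pos: [0.5907, 0.1926, 0.0542]
tcp_rot: [-2.351, -2.084, 0.001]
wrist_force: [0.2, -0.2, -1.7]
width: 0.085
grip_force: 32.0
```

Run:
```python
from h import *
s=read_state();print({k:np.round(s[k],4) for k in("time","tool_pos","wrist_force","torque","width")});p=s['tool_pos'][:2]-O; print("TCP u,v",p@T,p@E_)
```

```text
{'time': np.float64(18.3167), 'tool_pos': array([0.5907, 0.1926, 0.0542]), 'wrist_force': array([ 0.1944, -0.2114, -1.7289]), 'torque': array([-0.0517,  0.0142,  0.0139]), 'width': np.float64(0.0853)}
TCP u,v 0.13900034064906377 -0.00205599096927724
```

Request:
jog_arm(turn=[[0,0,0],[0,0,0],[0,0,0],[0,0,0],[0,0,0],[0,0,0],[0,0,0],[0,0,0],[0,0,0]], delta_pos=[[0.004,0,0.0005],[0.006,0,0],[0.006,0,0],[0.006,0,0],[0.004,0,0],[0.003,0,0],[0.002,0,0],[0,0,0],[0,0,0]], gripper=[0.004,0.004,0.004,0.004,0.004,0.004,0.004,0.004,0.004])

```text
time: 19.07
tool_pos: [0.5944, 0.2242, 0.0537]
tcp_rot: [2.349, 2.086, -0.0]
wrist_force: [-0.0, 0.8, -1.9]
width: 0.085
grip_force: 32.0
```

Request:
jog_arm(turn=[[0,0,0],[0,0,0],[0,0,0],[0,0,0]], delta_pos=[[0.001,0,0],[0.001,0,0],[0,0,0],[0,0,0]], gripper=[0.004,0.004,0.004,0.004])

```text
time: 19.4
tool_pos: [0.5947, 0.226, 0.0538]
tcp_rot: [2.35, 2.085, 0.0]
wrist_force: [-0.6, -0.1, -2.7]
width: 0.079
grip_force: 32.0
```

Request:
jog_arm(turn=[[0,0,0],[0,0,0],[0,0,0],[0,0,0]], delta_pos=[[0.001,0,0],[0.001,0,0],[0,0,0],[0,0,0]], gripper=[0.004,0.004,0.004,0.004])

```text
time: 19.73
tool_pos: [0.595, 0.2281, 0.0538]
tcp_rot: [2.349, 2.085, 0.0]
wrist_force: [0.5, -0.0, -2.0]
width: 0.085
grip_force: 32.0
```

Request:
jog_arm(turn=[[0,0,0],[0,0,0],[0,0,0],[0,0,0]], delta_pos=[[0.001,0,0],[0.001,0,0],[0,0,0],[0,0,0]], gripper=[0.004,0.004,0.004,0.004])

```text
time: 20.07
tool_pos: [0.5952, 0.2302, 0.0538]
tcp_rot: [2.349, 2.086, 0.0]
wrist_force: [0.6, 0.3, -2.2]
width: 0.087
grip_force: 32.0
```

Request:
jog_arm(turn=[[0,0,0],[0,0,0],[0,0,0],[0,0,0]], delta_pos=[[0.001,0,0],[0.001,0,0],[0,0,0],[0,0,0]], gripper=[0.004,0.004,0.004,0.004])

```text
time: 20.4
tool_pos: [0.5954, 0.2321, 0.0538]
tcp_rot: [2.349, 2.086, 0.0]
wrist_force: [0.3, 0.2, -2.3]
width: 0.085
grip_force: 32.0
```

Request:
jog_arm(turn=[[0,0,0],[0,0,0],[0,0,0],[0,0,0]], delta_pos=[[0.001,0,0],[0.001,0,0],[0,0,0],[0,0,0]], gripper=[0.004,0.004,0.004,0.004])

```text
time: 20.73
tool_pos: [0.5956, 0.2341, 0.0538]
tcp_rot: [2.349, 2.086, -0.0]
wrist_force: [-0.7, -0.6, -1.8]
width: 0.082
grip_force: 32.0
```

Request:
jog_arm(turn=[[0,0,0],[0,0,0],[0,0,0],[0,0,0]], delta_pos=[[0.001,0,0],[0.001,0,0],[0,0,0],[0,0,0]], gripper=[0.004,0.004,0.004,0.004])

```text
time: 21.07
tool_pos: [0.5959, 0.2361, 0.0538]
tcp_rot: [2.35, 2.085, 0.0]
wrist_force: [-0.3, -0.5, -2.9]
width: 0.084
grip_force: 32.0
```

Request:
jog_arm(turn=[[0,0,0],[0,0,0],[0,0,0],[0,0,0]], delta_pos=[[0.001,0,0],[0.001,0,0],[0,0,0],[0,0,0]], gripper=[0.004,0.004,0.004,0.004])

```text
time: 21.4
tool_pos: [0.5961, 0.2378, 0.0538]
tcp_rot: [2.349, 2.085, -0.001]
wrist_force: [-0.1, -1.6, -2.0]
width: 0.085
grip_force: 32.1
```

Request:
jog_arm(turn=[[0,0,0],[0,0,0],[0,0,0],[0,0,0]], delta_pos=[[0.001,0,0],[0,0,0],[0,0,0],[0,0,0]], gripper=[0.004,0.004,0.004,0.004])

```text
time: 21.73
tool_pos: [0.5962, 0.2386, 0.0538]
tcp_rot: [2.349, 2.085, -0.001]
wrist_force: [-0.8, -2.4, -0.3]
width: 0.08
grip_force: 32.1
```

Run:
```python
from h import *
s=read_state();print({k:np.round(s[k],4) for k in("time","tool_pos","wrist_force","torque")});p=s['tool_pos'][:2]-O; print("TCP u,v",p@T,p@E_)
```

```text
{'time': np.float64(21.7333), 'tool_pos': array([0.5962, 0.2386, 0.0538]), 'wrist_force': array([-0.836 , -2.3972, -0.3181]), 'torque': array([-0.5741,  0.0674,  0.0528])}
TCP u,v 0.18533991696940658 -0.002190622209979969
```

The buffer has met the stop (Fy -2.4 N with a clear moment). Next I'll lower the wheels onto the floor.

Request:
jog_arm(turn=[[0,0,0],[0,0,0],[0,0,0]], delta_pos=[[0,0,0.0007],[0,0,0],[0,0,0]], gripper=[0.004,0.004,0.004])

```text
time: 21.98
tool_pos: [0.5963, 0.2388, 0.0536]
tcp_rot: [2.349, 2.085, -0.0]
wrist_force: [-2.4, -4.6, 3.7]
width: 0.084
grip_force: 32.7
```

Request:
jog_arm(turn=[[0,0,0],[0,0,0],[0,0,0]], delta_pos=[[0,0,0.0007],[0,0,0],[0,0,0]], gripper=[0.004,0.004,0.004])

```text
time: 22.23
tool_pos: [0.5964, 0.2389, 0.0536]
tcp_rot: [2.349, 2.085, 0.0]
wrist_force: [-3.2, -4.5, 6.6]
width: 0.085
grip_force: 33.3
```

Run:
```python
from h import *
s=read_state();print({k:np.round(s[k],4) for k in("time","tool_pos","wrist_force","torque")})
```

```text
{'time': np.float64(22.2333), 'tool_pos': array([0.5964, 0.2389, 0.0536]), 'wrist_force': array([-3.177 , -4.4753,  6.5525]), 'torque': array([-0.8652,  0.616 ,  0.0449])}
```

Request:
jog_arm(turn=[[0,0,0],[0,0,0],[0,0,0]], delta_pos=[[-0.001,0,-0.0007],[0,0,0],[0,0,0]], gripper=[0.004,0.004,0.004])

```text
time: 22.48
tool_pos: [0.5963, 0.2384, 0.0536]
tcp_rot: [-2.35, -2.085, -0.001]
wrist_force: [-2.6, -2.8, 4.8]
width: 0.082
grip_force: 32.9
```

Run:
```python
from h import *
s=read_state();print({k:np.round(s[k],4) for k in("time","tool_pos","wrist_force","torque")})
```

```text
{'time': np.float64(22.4833), 'tool_pos': array([0.5963, 0.2384, 0.0536]), 'wrist_force': array([-2.6403, -2.809 ,  4.8406]), 'torque': array([-0.514 ,  0.4316,  0.0213])}
```

Request:
jog_arm(turn=[[0,0,0],[0,0,0],[0,0,0]], delta_pos=[[-0.001,0,0],[0,0,0],[0,0,0]], gripper=[0.004,0.004,0.004])

```text
time: 22.73
tool_pos: [0.5963, 0.2377, 0.0536]
tcp_rot: [-2.35, -2.085, -0.002]
wrist_force: [-2.4, -0.2, 5.7]
width: 0.084
grip_force: 33.0
```

Run:
```python
from h import *
s=read_state();print({k:np.round(s[k],4) for k in("time","tool_pos","wrist_force","torque")})
```

```text
{'time': np.float64(22.7333), 'tool_pos': array([0.5963, 0.2377, 0.0536]), 'wrist_force': array([-2.4438, -0.2422,  5.6797]), 'torque': array([-0.0624,  0.4868, -0.0112])}
```

The axial force is about zero, so the buffer is just touching. Now I'll let go and rise.

Request:
jog_arm(turn=[[0,0,0],[0,0,0],[0,0,0],[0,0,0],[0,0,0],[0,0,0],[0,0,0],[0,0,0]], delta_pos=[[0,0,0],[0,0,0],[0,0,0],[0,0,0],[0,0,0],[0,0,0],[0,0,0],[0,0,0]], gripper=[0.008,0.01,0.014,0.02,0.026,0.032,0.036,0.036])

```text
time: 23.4
tool_pos: [0.596, 0.237, 0.053]
tcp_rot: [-2.35, -2.085, 0.0]
wrist_force: [0.6, -0.5, -0.0]
width: 0.419
grip_force: 0.0
```

Request:
jog_arm(turn=[[0,0,0],[0,0,0],[0,0,0],[0,0,0],[0,0,0],[0,0,0],[0,0,0],[0,0,0],[0,0,0],[0,0,0],[0,0,0],[0,0,0]], delta_pos=[[0,0,-0.005],[0,0,-0.012],[0,0,-0.025],[0,0,-0.035],[0,0,-0.035],[0,0,-0.035],[-0.035,0,0],[-0.035,0,0],[-0.035,0,0],[-0.035,0,0],[0,0,0],[0,0,0]], gripper=[0.036,0.036,0.036,0.036,0.036,0.036,0.036,0.036,0.036,0.036,0.036,0.036])

```text
time: 24.4
tool_pos: [0.5796, 0.0964, 0.2016]
tcp_rot: [2.352, 2.081, 0.003]
wrist_force: [0.1, 0.1, 0.2]
width: 0.418
grip_force: 0.0
```

Run:
```python
from h import *
s=read_state();print({k:np.round(s[k],4) for k in("time","tool_pos","wrist_force","width")})
b=shot("side","side8"); b=b[:,:,::-1].copy(); g=b.astype(np.float32)
u=np.arange(.13,.26,.003); print((u*1e3).round().astype(int))
for v in(-.003,0,.003): print(prof(b,"side",u,np.full(u.size,v),.070).astype(int))
q=proj("side",[np.r_[O+.184*T,.07],np.r_[O+.232*T,.05]]); print(q, cv2.cvtColor(b[130:180:1,270:330],cv2.COLOR_BGR2GRAY).shape)
c=np.zeros((600,800,3),np.uint8)
c[:,:480]=cv2.resize(b[90:190,260:340],(480,600),interpolation=3)
c[:300,490:790]=cv2.resize(b[235:335,275:375],(300,300),interpolation=3)
cv2.imwrite("pics/c9.png",c)
```

```text
{'time': np.float64(24.4), 'tool_pos': array([0.5796, 0.0964, 0.2016]), 'wrist_force': array([0.1486, 0.1195, 0.1562]), 'width': np.float64(0.4181)}
[130 133 136 139 142 145 148 151 154 157 160 163 166 169 172 175 178 181
 184 187 190 193 196 199 202 205 208 211 214 217 220 223 226 229 232 235
 238 241 244 247 250 253 256 259]
[116 123 121 117 110 108 122 130 119 116 122 127 135 150 174 183 186 180
 176 180 194 194 188 159 141 153 162 171 180 187 197 208 215 213 212 210
 210 212 213 213 212 196 178 141]
[102 103 104 104 105 105 105 104 104 104 104 109 125 145 170 184 191 193
 188 188 191 182 170 156 143 148 156 165 170 176 172 176 185 196 216 217
 201 188 175 175 179 181 191 165]
[102 103 103 104 104 104 104 105 106 110 112 115 124 133 153 161 156 149
 135 134 138 139 135 133 135 147 163 156 136 129 124 132 135 137 132 119
 115 114 113 122 129 127 121 112]
[[298.32593142 130.15234856]
 [296.44158451 127.47252945]] (50, 60)
```

Request:
jog_arm(turn=[[0,0,0],[0,0,0],[0,0,0],[0,0,0],[0,0,0],[0,0,0],[0,0,0],[0,0,0]], delta_pos=[[0,0,0],[0,0,0],[0,0,0],[0,0,0],[0,0,0],[0,0,0],[0,0,0],[0,0,0]], gripper=[0.036,0.036,0.036,0.036,0.036,0.036,0.036,0.036])

```text
time: 25.12
tool_pos: [0.5793, 0.0982, 0.2]
tcp_rot: [-2.349, -2.086, 0.0]
wrist_force: [0.5, 0.6, 0.3]
width: 0.424
grip_force: 0.0
```

Run:
```python
from h import *
b=shot("side","side9")[:,:,::-1].copy(); a=cv2.imread("pics/side8.png"); a3=cv2.imread("pics/side3.png")
d=np.abs(a.astype(int)-b).max(2)[105:150,280:320]; print("track change",d.max(),(d>25).sum())
u=np.arange(.16,.21,.003); print(prof(b,"side",u,np.zeros(u.size),.070).astype(int))
for n,o in(("side3",a3),):
    m=np.abs(cv2.GaussianBlur(o,(5,5),0).astype(int)-cv2.GaussianBlur(b,(5,5),0)).max(2)
    print("carriers in tray",m[270:312,310:350].mean(),"bowl",m[140:170,352:395].mean(),"bottle",m[205:262,395:428].mean(),"ink",m[185:215,233:255].mean())
print(ticket.finish_job())
```

```text
track change 47 10
[104 109 125 145 169 183 190 192 189 189 190 181 170 155 142 147 155]
carriers in tray 5.939880952380952 bowl 2.4713178294573646 bottle 13.077618288144604 ink 2.337878787878788
the job is handed in; nothing more can be done
None
```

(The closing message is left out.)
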